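# Open the foyer valet box and unscrew the canister's cap

## Task

Use the letter opener as a lever to pry up the hinged cover of the wooden valet box, swing the cover open until it stands upright or beyond on its own, and lay the opener flat on the terrazzo, clear of the box. Then unscrew the steel cap of the acrylic canister, which stays standing in its socket in the box: turn it counter-clockwise just until the thread lets go, without pulling the canister up. Finish while holding the cap level in the gripper a few centimetres straight above the canister's neck, touching nothing else; do not put it down, and leave everything else on the credenza undisturbed.

Things in the scene. Friction and masses are not known exactly. Their poses are not given: they have to be found in the camera images.
- valet_box: Dark wooden box fixed to the surface, 150 x 150 mm outside, 112 mm tall, walls 6 mm, open on top under a flat cover. Origin: centre of its underside, z up. Its front looks along its own -x (world -y, to the robot's right, within 17 degrees). A slot in the top of the front wall lets a blade in under the cover.
- slot (a point): Centre of the slot at the outer face of the box's front wall (box x = -75 mm, z = 105 mm); axes as the box. The slot is 70 mm wide and 14 mm high (z 98 to 112 mm), bounded above by the cover's underside. A blade goes in along the box's own +x.
- hinge (a point): Middle of the cover's hinge line, on the top outer edge of the box's back wall (box x = +75 mm, z = 112 mm); axes as the box; the hinge axis is y.
- cover_hinge (a joint): Opening angle of the cover in rad: 0 shut, grows as its front edge swings up, 1.57 upright, 1.95 its end stop, leaning back. Stiff hinge: friction 0.25 N m plus the cover's weight (about 3 N to lift at the front edge); it stays where it is left.
- cover: Flat square cover, 150 x 150 x 8 mm, 160 g, dark wood with a brass inlay, flush with the box's outside (no overhang). Origin: middle of the hinge line, at the underside. Shut, it extends 150 mm along its own -x, towards the front.
- opener: Letter opener, 180 mm long, about 70 g, lying flat, blade towards world +y within 26 degrees. Wooden handle 18 x 18 mm in section, own x -65 to +30 mm; steel blade 12 mm wide, 4 mm thick, x 30 to 115 mm, its middle 9 mm above the underside. Origin: underside of the handle, near the centre of mass (grip here); x points to the tip, z up.
- opener_tip (a point): Tip of the opener's blade, mid-thickness: 115 mm ahead of the opener's origin and 9 mm above its underside; axes as the opener.
- canister: Clear acrylic canister, about 0.4 kg, loose in the box's socket, under the cover. Square body 70 x 70 mm, 52 mm tall; neck to z = 68 mm. White balls inside. Origin: centre of its underside, 8 mm above the table, on the box's centre. A 74 mm square socket of brass rails, 22 mm tall, keeps it from turning (3 degrees of play); its axes are the box's.
- cap: Round ribbed steel cap on the canister, 58 mm across, 30 mm tall, 80 g, top 92 mm above the table. Origin: centre of its underside, 54 mm above the canister's origin when screwed on; z up. A rib across its top lies along its x. Grasp it across from above with the TCP 22 to 24 mm above its underside: fingertips then clear the canister's shoulder.
- cap_top (a point): Centre of the cap's top, 30 mm above its underside; axes as the cap. Thread: yaw of cap minus canister starts within -0.2 to 0.17 rad; turned counter-clockwise from above (+) it lets go at 1.13, lifts off up to 1.9, stops at 1.94. A springy seal makes it stiff (about 0.25 N m) and pushes it up with 12 N for 3 mm once loose. Raised 14 mm, it is off the neck.
- sunglasses_1: Bystander: sunglasses with amber lenses, about 130 x 135 x 42 mm, standing open, beyond the opener. Origin between the lenses, on the surface.
- sunglasses_2: Bystander: black sunglasses, about 130 x 135 x 42 mm, standing open, at the near right. Origin between the lenses, on the surface.
- pebbles: Bystander: stack of three white ceramic pebbles, 90 mm wide, about 81 mm tall, beyond the box. Origin: centre of its underside.
- dish: Bystander: white ceramic bowl, 110 mm wide, 40 mm tall, left of the box. Origin: centre of its underside.
- phone: Bystander: black phone lying flat, 150 x 72 x 9 mm, far right. Origin: centre of its underside.
- diffuser: Bystander: amber glass jar with a brass top, 56 mm wide, 70 mm tall, near left. Origin: centre of its underside.
Not all that is in view belongs to the job. Of the things that look like the opener, take the one that is nearest to the robot's base at the start.

How it is judged:
By the outcome, as a careful person would: the job done as asked, in the order asked, and still so for the second after the job is handed in, while the arm keeps its last pose, push and grip.
It also fails if it takes over 67 s, if anything falls off the work surface, if the arm or the gripper's body presses on something with over 40 N, if the wrist force passes 120 N, or if a joint passes its speed limit or range.

## Robot

A 6-joint arm with a two-finger parallel gripper is mounted at the origin on the work surface. World frame = base frame: x ahead of the robot, y to its left, z up, the work surface at z = 0. Lengths are in mm, angles in rad, forces in N, time in s.
With the tool pointing down it reaches from about 275 to 750 mm from the base axis. Payload 10.2 kg.
Tool frame: the origin (TCP) lies between the finger pads, 19 mm behind the fingertips; this is the grasp point; z points along the fingers, y is the line along which they close (so a half turn about z gives the same grasp; the last joint's range is limited). The gripper opens to 85 mm and grips with 20 to 120 N. Pads are 22 mm wide; open, the fingers measure 114 mm over their backs; the gripper's body (76 mm by 85 mm) begins 54 mm behind the grasp point. The pads swing forward as they close: fully open they stand 13 mm farther back than shut.
Start: joints at [-1.444, 0.313, 1.498, -0, 1.331, -0.223], TCP at [179.91, -493.218, 249.994] pointing down, gripper open.
Joint ranges: [-2.94, 2.94], [-0.97, 2.17], [0.19, 2.56], [-1.23, 4.37], [0.02, 3.11], [-2.88, 2.88]. Speed limits (rad/s): [2.39, 2.39, 3.01, 3.14, 3.14, 3.14].

## Interface

Orientations are given as a unit quaternion [w, x, y, z].
In Python, from rig import * gives the robot as it stands. The module is installed in compiled form; this text tells all that it offers.
- The arm moves only by the shell command python3 -m crank 'ROWS' [FORCE]. ROWS is JSON, a list that holds one entry, the list of rows, each a list of 7 numbers: the shift along the tool's x, y, z in units of 25 mm (1.0 is 25 mm), then the turn, a rotation vector about the tool's x, y, z in units of 8 degrees (1.0 is 8 degrees), then the finger opening in mm, from 0 to 85.4. A call has exactly 8 rows; each row shifts and turns the commanded pose from where the row before left it, along the tool's axes as they then stand; what a row does not reach is not made up. A row lasts 1/10 s, in which the tool goes at most 50 mm and 8.59 degrees, less where a joint would pass 70% of its speed; a pose out of reach is approached as far as the arm can. A call is refused whole if a number of a shift passes 1 or a number of a turn 1, either way. A call with a gripper value outside its range is refused whole. The fingers move at their own pace and stop on an object; FORCE is the grip in N (left out, the last holds). Time passes only in rows, so rows that do not move let the fingers close, or fill a call up. It gives the time, the measured TCP pose, the force, the opening and the grip force at its end, in the units of the state.
- sense(): the state, without advancing time (a new reading comes with each control period).
- capture(name): name is "side" or "top"; returns the picture (384x512x3 uint8, blue, green, red); there is no depth.
- camera_model(name): a dict with "fx", "fy", "cx", "cy" (pixels), "world_from_camera" (4x4, takes a point from camera to world coordinates). Camera axes: x right, y up, looking along -z (the intrinsics and any distortion apply to the point x, -y, -z); pixel columns grow to the right and rows downward; lengths in mm; the calibration is good to about 2 mm. A picture is of the moment at which its call begins. camera_model takes no time and is no camera call.
- finish_job(): hands the job in; it is judged then, once.
The state is a dict: "time_s": time; "joints": joint angles; "dq": joint speeds; "tau": joint torques, N m; "eef_pos": TCP position; "ee_rot": TCP orientation; "force": force on the tool from outside, world axes, zero at the start; "wrist_torque": the same for the moment, N m; "grip_width": opening from 0.0 (shut) to 1.0 (fully open); "grip_force": force on a finger pad.
Only numpy, scipy, OpenCV 4.12 (cv2) and the standard library are available. Lean on these libraries where they do the work, as an engineer would, in place of code of your own. Each camera call takes 0.05 s, during which the arm holds its last target. There are 200 camera calls.

## Working session

There is one attempt and no reset: what is moved stays moved. The work goes in short steps, Python scripts to look and compute and a shell command to move; the robot and the scene stay as the last step left them, time stands still between calls to the robot, and variables do not carry over. Pictures are saved under pics/ and viewed, at most 10 in all, crops included, and the job is handed in when it is done.

```bash
mkdir -p pics
python3 - <<'E'
from rig import *
import cv2, numpy as np
for n in ("side","top"):
    im=capture(n); cv2.imwrite(f"pics/{n}0.png",im)
    m=camera_model(n); print({k:np.round(v,3).tolist() if not isinstance(v,str) else v for k,v in m.items()})
print(sense())
E
```

```text
{'fx': 448.591, 'fy': 448.591, 'cx': 252.301, 'cy': 197.322, 'world_from_camera': [[0.997, 0.041, -0.06, 441.489], [-0.071, 0.733, -0.676, -1138.913], [0.016, 0.678, 0.734, 1200.769], [0.0, 0.0, 0.0, 1.0]]}
{'fx': 428.868, 'fy': 428.868, 'cx': 255.152, 'cy': 186.147, 'world_from_camera': [[-0.008, 0.991, -0.131, 369.891], [-1.0, -0.007, 0.007, -130.849], [0.006, 0.131, 0.991, 1488.719], [0.0, 0.0, 0.0, 1.0]]}
{'time_s': 0.1, 'joints': array([-1.44439202e+00,  3.13399779e-01,  1.49837887e+00,  5.06254997e-06,
        1.33101793e+00, -2.23372780e-01]), 'dq': array([-0.00103564, -0.00339189, -0.00312831,  0.00116451, -0.00044346,
       -0.00041744]), 'tau': array([ 3.14620171e-03, -4.12899649e+01, -2.60144770e+01, -1.47405262e-04,
        2.97737446e-03, -1.87954748e-05]), 'eef_pos': array([ 179.8862591 , -492.98723009,  249.48267685]), 'ee_rot': array([-6.01138361e-04,  9.84745865e-01,  1.73997755e-01,  3.16299820e-05]), 'force': array([-0.47509967,  0.64645609,  0.15192825]), 'wrist_torque': array([ 0.04216606, -0.00323638,  0.01770814]), 'grip_force': 0.0, 'grip_width': 1.0001333971465813}
```

View pics/side0.png

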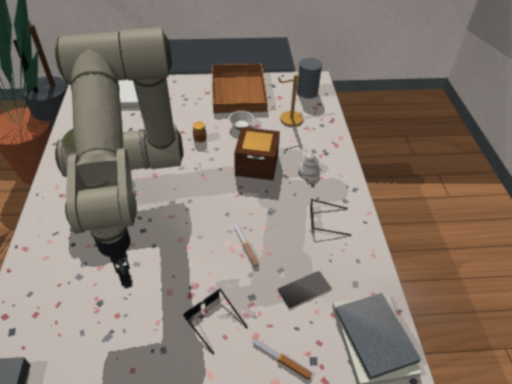

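View pics/top0.png

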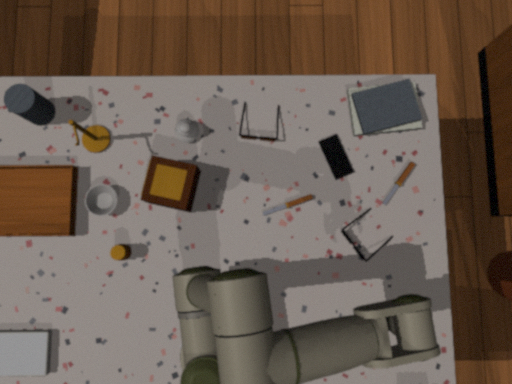

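The side view shows two opener-like things: A at about (246,247), which is (290,204) in top, and B at about (283,360), which is (399,183) in top. The box is at (257,153) side and (171,184) top. I'll measure both, then confirm in a crop.

```bash
cat > h.py <<'E'
from rig import *
import cv2, numpy as np
from scipy.spatial.transform import Rotation as R
def ray(n,p):
    m=camera_model(n); T=np.array(m["world_from_camera"])
    d=np.array([(p[0]-m["cx"])/m["fx"],-(p[1]-m["cy"])/m["fy"],-1.])
    return T[:3,3],T[:3,:3]@d
def onz(n,p,z):
    o,d=ray(n,p); return o+d*(z-o[2])/d[2]
def tri(ps,pt):
    A=np.zeros((3,3));b=np.zeros(3);L=[]
    for n,p in(("side",ps),("top",pt)):
        o,d=ray(n,p);d=d/np.linalg.norm(d);P=np.eye(3)-np.outer(d,d);A+=P;b+=P@o;L.append((P,o))
    x=np.linalg.solve(A,b);return x,[round(float(np.linalg.norm(P@(x-o))),1) for P,o in L]
def proj(n,X):
    m=camera_model(n);T=np.array(m["world_from_camera"]);c=T[:3,:3].T@(np.array(X)-T[:3,3])
    return np.array([m["cx"]+m["fx"]*c[0]/-c[2],m["cy"]-m["fy"]*c[1]/-c[2]])
def pose():
    s=sense();q=s["ee_rot"];return s["eef_pos"],R.from_quat([q[1],q[2],q[3],q[0]])
def shift(target,Rt=None):
    p,r=pose();d=r.inv().apply(np.array(target)-p)/25
    t=(r.inv()*Rt).as_rotvec(degrees=True)/8 if Rt is not None else None
    return np.round(d,2),None if t is None else np.round(t,2)
E
python3 - <<'E'
from h import *
im={n:cv2.imread(f"pics/{n}0.png") for n in("side","top")}
roi={"A":{"side":(225,215,270,275),"top":(255,188,322,220)},"B":{"side":(245,335,320,382),"top":(378,155,422,208)}}
for k in roi:
    C={}
    for n in im:
        x0,y0,x1,y1=roi[k][n];hsv=cv2.cvtColor(im[n][y0:y1,x0:x1],cv2.COLOR_BGR2HSV)
        m=cv2.inRange(hsv,(4,90,60),(22,255,255)); _,l,s,c=cv2.connectedComponentsWithStats(m)
        i=1+s[1:,4].argmax(); pts=np.argwhere(l==i)[:,::-1]+[x0,y0]
        r=cv2.minAreaRect(pts.astype(np.float32)); C[n]=pts.mean(0); print(k,n,C[n],r)
    print(tri(C["side"],C["top"]), np.linalg.norm(onz("top",C["top"],9)[:2]))
# box brass inlay
C={}
for n,(x0,y0,x1,y1) in {"side":(230,125,285,182),"top":(135,150,207,218)}.items():
    hsv=cv2.cvtColor(im[n][y0:y1,x0:x1],cv2.COLOR_BGR2HSV)
    m=cv2.inRange(hsv,(14,150,140),(30,255,255)); _,l,s,c=cv2.connectedComponentsWithStats(m)
    i=1+s[1:,4].argmax(); pts=np.argwhere(l==i)[:,::-1]+[x0,y0];C[n]=pts.mean(0)
    r=cv2.minAreaRect(pts.astype(np.float32)); print(n,C[n],r); q=cv2.boxPoints(r)
    if n=="top": print([onz(n,a,120).round(0).tolist() for a in q])
print(tri(C["side"],C["top"]))
a=cv2.resize(im["side"][210:280,210:300],None,fx=4.4,fy=4.4,interpolation=3)
b=cv2.resize(im["side"][120:185,225:295],None,fx=4.4,fy=4.4,interpolation=3)
c=cv2.resize(im["top"][150:220,135:205],None,fx=4,fy=4,interpolation=3)
d=cv2.resize(im["top"][180:225,250:330],None,fx=4.5,fy=4.5,interpolation=3)
o=np.zeros((600,780,3),np.uint8)
for q,(x,y) in((a,(0,0)),(b,(400,0)),(c,(400,300)),(d,(0,320))): o[y:y+q.shape[0],x:x+q.shape[1]]=q[:600-y,:780-x]
cv2.imwrite("pics/crop1.png",o)
E
```

```text
A side [247.5862069  248.03448276] ((247.67123413085938, 248.87667846679688), (13.903779029846191, 2.648339033126831), 65.55604553222656)
A top [298.38235294 200.69852941] ((298.8999938964844, 200.7000274658203), (5.0596442222595215, 27.195585250854492), 71.56504821777344)
(array([ 507.54529268, -287.13945503,   37.55835147]), [2.4, 2.4]) 589.1326242028182
B side [293.94223827 366.11552347] ((293.9131774902344, 366.3998718261719), (36.85486602783203, 8.339689254760742), 33.11134338378906)
B top [405.11409396 173.36241611] ((405.0992736816406, 173.27598571777344), (5.670719146728516, 26.38326072692871), 35.21759033203125)
(array([ 605.75509615, -665.23568928,   11.19139079]), [0.2, 0.2]) 900.4157210491518
side [257.05578512 140.88016529] ((256.9624328613281, 140.81912231445312), (28.509262084960938, 17.876710891723633), 6.709837436676025)Traceback (most recent call last):
  File "<stdin>", line 17, in <module>
ValueError: attempt to get argmax of an empty sequence
```

```bash
cat > m.py <<'E'
from h import *
im={n:cv2.imread(f"pics/{n}0.png") for n in("side","top")}
for n,p in(("side",(250,254)),("side",(254,262)),("side",(246,246)),("side",(240,234)),("side",(262,225)),("top",(170,182)),("top",(150,182)),("top",(298,201)),("top",(272,209))):
    print(n,p,cv2.cvtColor(im[n][p[1]:p[1]+1,p[0]:p[0]+1],cv2.COLOR_BGR2HSV)[0,0])
a=cv2.resize(im["side"][215:275,215:285],None,fx=5.5,fy=5.5,interpolation=cv2.INTER_CUBIC)
b=cv2.resize(im["side"][120:185,225:295],None,fx=4.4,fy=4.4,interpolation=cv2.INTER_CUBIC)
c=cv2.resize(im["top"][150:220,135:205],None,fx=4,fy=4,interpolation=cv2.INTER_CUBIC)
d=cv2.resize(im["top"][180:225,250:330],None,fx=4.5,fy=4.5,interpolation=cv2.INTER_CUBIC)
o=np.zeros((600,780,3),np.uint8)
for q,(x,y) in((a,(0,0)),(b,(400,0)),(c,(400,300)),(d,(0,340))): o[y:y+q.shape[0],x:x+q.shape[1]]=q[:600-y,:780-x]
cv2.imwrite("pics/crop1.png",o)
E
python3 m.py
```

```text
side (250, 254) [ 11  93 157]
side (254, 262) [ 11  95 140]
side (246, 246) [ 11  90 159]
side (240, 234) [124   9 195]
side (262, 225) [ 11  29 194]
top (170, 182) [ 19 202 129]
top (150, 182) [ 11 182  63]
top (298, 201) [ 13 182 105]
top (272, 209) [124  15 117]
```

View pics/crop1.png

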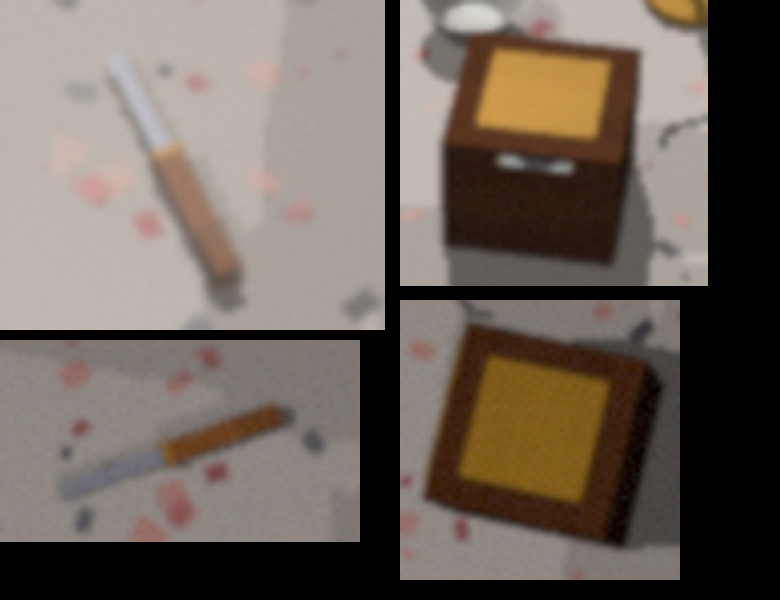

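Crop: A at (246,247) side and (290,204) top is the letter opener. Its wooden handle is at the lower right and its steel blade points to +y. B at (283,360) looks alike but lies about 900 mm from the base, against 589 mm for A, so A is the one meant. The slot shows in the box front at about (256,157) side.

```bash
cat > m2.py <<'E'
from h import *
im={n:cv2.imread(f"pics/{n}0.png") for n in("side","top")}
def comp(n,roi,lo,hi):
    x0,y0,x1,y1=roi;h=cv2.cvtColor(im[n][y0:y1,x0:x1],cv2.COLOR_BGR2HSV)
    _,l,s,c=cv2.connectedComponentsWithStats(cv2.inRange(h,lo,hi));i=1+s[1:,4].argmax()
    p=np.argwhere(l==i)[:,::-1]+[x0,y0];return p.astype(np.float32)
hs=comp("side",(235,235,262,272),(5,62,60),(20,255,255));ht=comp("top",(280,190,322,212),(5,100,50),(25,255,255))
print("handle",hs.mean(0),ht.mean(0),tri(hs.mean(0),ht.mean(0)))
for n,p in(("side",hs),("top",ht)):
    r=cv2.minAreaRect(p);q=cv2.boxPoints(r);e=sorted([(np.linalg.norm(q[i]-q[(i+1)%4]),i) for i in(0,1)])
    i=e[0][1];m=[(q[i]+q[i+1])/2,(q[(i+2)%4]+q[(i+3)%4])/2]
    w=[onz(n,a,9) for a in m];d=w[0]-w[1];print(n,[a.round(1).tolist() for a in w],"len",np.linalg.norm(d).round(1),"yaw",np.arctan2(abs(d[1]),d[0]*np.sign(d[1])))
tip=tri((235.5,225.3),(263.8,213.3));end=tri((256.5,265.5),(314,196.2));print("tip",tip,"end",end,"junc",tri((245.4,242.3),(286.5,205)))
d=tip[0]-end[0];print(np.linalg.norm(d),np.arctan2(d[1],d[0]))
iS=comp("side",(230,125,285,182),(14,120,120),(30,255,255));iT=comp("top",(135,150,207,218),(15,170,85),(30,255,255))
print("inlay",tri(iS.mean(0),iT.mean(0)))
for n,p in(("side",iS),("top",iT)):
    hull=cv2.convexHull(p.astype(np.int32));q=cv2.approxPolyN(hull,4,ensure_convex=True)[0].astype(float)
    w=np.array([onz(n,a,120)[:2] for a in q]);print(n,w.round(0).tolist(),"c",w.mean(0))
    for i in range(4):
        d=w[(i+1)%4]-w[i];print("  edge",np.linalg.norm(d).round(1),np.degrees(np.arctan2(d[1],d[0])).round(1))
bt=comp("top",(135,150,207,218),(5,130,45),(30,255,255));r=cv2.minAreaRect(bt);print(r)
print("slot",tri((255.9,156.8),(0,0)) and onz("side",(255.9,156.8),105))
E
python3 m2.py
```

```text
handle [250.26428 253.07857] [298.5748  200.61417] (array([ 513.21144255, -290.30465679,   13.30875191]), [0.6, 0.6])
side [[497.8, -240.5, 9.0], [529.6, -335.9, 9.0]] len 100.6 yaw 1.8933334074039554
top [[529.1, -336.4, 9.0], [497.4, -247.2, 9.0]] len 94.7 yaw 1.9113735194898538
tip (array([ 470.69804441, -169.67083387,   10.3367662 ]), [0.8, 0.8]) end (array([ 528.38207335, -343.22908634,   18.9928797 ]), [1.4, 1.4]) junc (array([ 499.06126442, -248.04099995,   15.82892788]), [1.5, 1.5])
183.09790412768345 1.8916717055653325
inlay (array([566.85340199, 140.68574402, 119.15981348]), [0.5, 0.5])
side [[605.0, 75.0], [505.0, 103.0], [530.0, 205.0], [638.0, 182.0]] c [569.61178322 141.33822033]
  edge 103.7 164.8
  edge 105.6 76.5
  edge 111.1 -12.2
  edge 111.4 -107.3
top [[504.0, 101.0], [527.0, 201.0], [628.0, 180.0], [604.0, 80.0]] c [565.97341744 140.52890915]
  edge 102.3 76.8
  edge 102.9 -11.3
  edge 103.3 -103.3
  edge 102.6 168.1
((168.0713653564453, 182.27586364746094), (46.123626708984375, 46.3582649230957), 13.5704345703125)
slot [557.45898925  68.75961147 105.        ]
```

Both measurements hold up. The opener's origin is about (507.7, -275.5) with yaw 1.90, the handle came out 95–100 mm long, and the height is about 13 mm. The box centre is about (566.5, 140.6) with its +x axis at about 77°, and the cover top is at 119 mm. Next I move above the handle.

```bash
python3 -m crank '[[[0,0,0,0,0,-1,50],[0,0,0,0,0,-1,50],[0,0,0,0,0,-1,50],[0,0,0,0,0,-1,50],[0,0,0,0,0,-1,50],[0,0,0,0,0,-1,50],[0,0,0,0,0,-1,50],[0,0,0,0,0,-1,50]]]' 110 >/dev/null
python3 -m crank '[[[0,0,0,0,0,-1,50],[0,0,0,0,0,-1,50],[0,0,0,0,0,-1,50],[0,0,0,0,0,-0.1,50],[0.25,1,0,0,0,0,50],[0.25,1,0,0,0,0,50],[0.25,1,0,0,0,0,50],[0.25,1,0,0,0,0,50]]]' >/dev/null
python3 -m crank '[[[0.25,1,0,0,0,0,50],[0.25,1,0,0,0,0,50],[0.25,1,0,0,0,0,50],[0.25,1,0,0,0,0,50],[0.25,1,0,0,0,0,50],[0.25,1,0,0,0,0,50],[0.25,1,0,0,0,0,50],[0.25,1,0,0,0,0,50]]]' >/dev/null
python3 -m crank '[[[0.25,1,0.5,0,0,0,50],[0.25,1,0.5,0,0,0,50],[0.25,1,0.5,0,0,0,50],[0.25,0.2,1,0,0,0,50],[0,0,1,0,0,0,50],[0,0,1,0,0,0,50],[0,0,0.5,0,0,0,50],[0,0,0,0,0,0,50]]]'
python3 - <<'E'
from h import *
p,r=pose();print(p,r.as_matrix().round(3).tolist());x=np.array([np.cos(1.9),np.sin(1.9),0]);z=np.array([0,0,-1.])
print(shift((507.7,-275.5,22),R.from_matrix(np.c_[x,np.cross(z,x),z])))
E
```

```text
time_s: 3.3
eef_pos: [506.7, -275.5, 123.6]
ee_rot: [-0.002, 0.583, 0.813, 0.0]
force: [-1.0, -0.6, -0.2]
grip_width: 0.588
grip_force: 0.0
[ 506.67840371 -275.46188877  123.56455507] [[-0.321, 0.947, -0.002], [0.947, 0.321, 0.002], [0.003, -0.002, -1.0]]
(array([-0.03,  0.05,  4.06]), array([-0.01, -0.02, -0.02]))
```

```bash
python3 -m crank '[[[0,0.05,0.8,0,0,0,50],[0,0,0.8,0,0,0,50],[0,0,0.8,0,0,0,50],[0,0,0.8,0,0,0,50],[0,0,0.5,0,0,0,50],[0,0,0.36,0,0,0,50],[0,0,0,0,0,0,50],[0,0,0,0,0,0,0]]]' 110
python3 -m crank '[[[0,0,0,0,0,0,0],[0,0,0,0,0,0,0],[0,0,0,0,0,0,0],[0,0,0,0,0,0,0],[0,0,0,0,0,0,0],[0,0,0,0,0,0,0],[0,0,0,0,0,0,0],[0,0,0,0,0,0,0]]]' 
python3 -m crank '[[[0,0,-1,0,0,0,0],[0,0,-1,0,0,0,0],[0,0,-1,0,0,0,0],[0,0,-1,0,0,0,0],[0,0,-1,0,0,0,0],[0,0,-1,0,0,0,0],[0,0,0,0,0,0,0],[0,0,0,0,0,0,0]]]'
```

```text
time_s: 4.1
eef_pos: [508.9, -275.8, 24.3]
ee_rot: [0.001, 0.582, 0.813, -0.0]
force: [-0.2, 0.9, 0.4]
grip_width: 0.432
grip_force: 0.0
time_s: 4.9
eef_pos: [509.0, -275.8, 24.9]
ee_rot: [0.001, 0.582, 0.813, -0.0]
force: [-1.3, 0.4, 6.4]
grip_width: 0.172
grip_force: 108.5
time_s: 5.7
eef_pos: [508.3, -275.4, 173.4]
ee_rot: [0.0, 0.582, 0.813, 0.0]
force: [0.5, 0.7, -1.6]
grip_width: 0.173
grip_force: 107.8
```

```bash
python3 -m crank '[[[0,0,0,0,0,1,0],[0,0,0,0,0,1,0],[0,0,0,0,0,1,0],[0,0,0,0,0,0.98,0],[0.8,-0.2,0,0,0,0,0],[0.8,-0.2,0,0,0,0,0],[0.8,-0.2,0,0,0,0,0],[0.8,-0.2,0,0,0,0,0]]]' >/dev/null
python3 -m crank '[[[0.8,-0.2,0,0,0,0,0],[0.8,-0.2,0,0,0,0,0],[0.8,-0.2,0,0,0,0,0],[0.8,-0.08,0,0,0,0,0],[0.5,0,0,0,0,0,0],[0,0,0,0,0,0,0],[0,0,0,0,0,0,0],[0,0,0,0,0,0,0]]]'
python3 - <<'E'
from h import *
I={}
for n in("side","top"): I[n]=capture(n); cv2.imwrite(f"pics/{n}1.png",I[n])
a=cv2.resize(I["side"][115:215,215:285],None,fx=5.5,fy=5.5,interpolation=cv2.INTER_CUBIC)
b=cv2.resize(I["top"][150:220,135:215],None,fx=4.8,fy=4.8,interpolation=cv2.INTER_CUBIC)
o=np.zeros((560,780,3),np.uint8);o[:a.shape[0],:a.shape[1]]=a;o[:b.shape[0],390:390+b.shape[1]]=b
cv2.imwrite("pics/crop2.png",o)
u=np.array([np.cos(np.radians(77)),np.sin(np.radians(77)),0]);v=np.array([-u[1],u[0],0]);c=np.array([566.5,140.6,0])
for n in("side","top"):
    for x in(-75,75):
        for y in(-75,75): print(n,x,y,proj(n,c+x*u+y*v+[0,0,120]).round(1))
    print("slot",[proj(n,c-75*u+y*v+[0,0,105]).round(1) for y in(-35,0,35)])
E
```

```text
time_s: 7.3
eef_pos: [511.1, -99.7, 173.3]
ee_rot: [-0.0, 0.783, 0.622, -0.0]
force: [-0.4, -0.7, 0.2]
grip_width: 0.171
grip_force: 107.8
side -75 -75 [274.5 156.4]
side -75 75 [233.4 151.6]
side 75 -75 [279.3 130.3]
side 75 75 [240.5 126. ]
slot [array([263.3, 158.2]), array([253.8, 157.1]), array([244.3, 156. ])]
top -75 -75 [196.1 164.4]
top -75 75 [185.1 209.5]
top 75 -75 [151.2 154.5]
top 75 75 [139.5 199.4]
slot [array([193.8, 177. ]), array([191.3, 187.4]), array([188.8, 197.8])]
```

View pics/crop2.png

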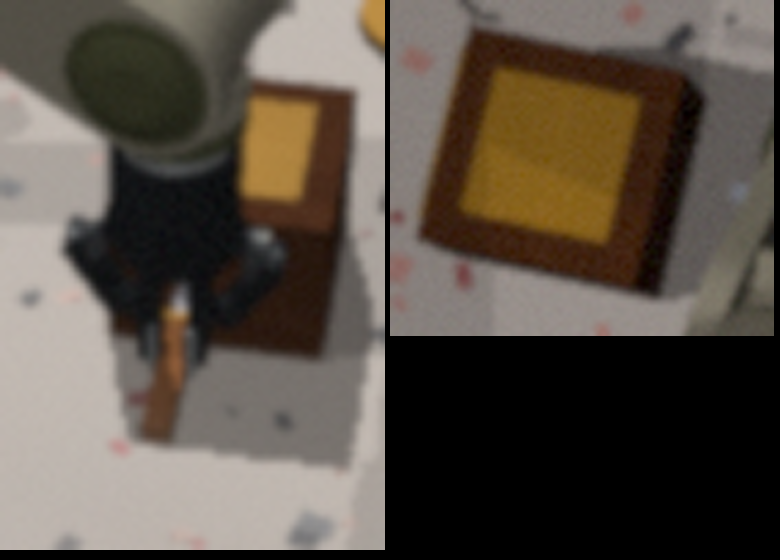

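Run:
```python
from h import *
p,r=pose();x=r.apply([1,0,0]);print(p,x)
for k,z in(("end bottom",-24.9),("end top",-6.9)): print(k,proj("side",p-65*x+[0,0,z]))
print("junc top",proj("side",p+30*x+[0,0,-6.9]))
for n in("side","top"):print("tip",n,proj(n,p+115*x+[0,0,-15.9]))
u=np.array([np.cos(np.radians(77)),np.sin(np.radians(77)),0]);c=np.array([567.5,140.,0]);s=c-75*u
print("slot",s,shift(s-145*u+[0,0,105+15.9]))
```

```text
[511.10074598 -99.69482805 173.39101486] [ 2.25793243e-01  9.74175245e-01 -6.14460232e-05]
end bottom [242.69099261 196.04896503]
end top [242.69149386 192.18614931]
junc top [247.58863433 171.65724812]
tip side [251.58855976 156.6774371 ]
tip top [206.54538684 189.09065737]
slot [550.62867092  66.92224514   0.        ] (array([1.05, 0.04, 2.1 ]), None)
```

```bash
python3 -m crank '[[[0,0.04,0.6,0,0,0,0],[0,0,0.6,0,0,0,0],[0,0,0.6,0,0,0,0],[0,0,0.3,0,0,0,0],[0.5,0,0,0,0,0,0],[0.5,0,0,0,0,0,0],[0,0,0,0,0,0,0],[0,0,0,0,0,0,0]]]'
python3 - <<'E'
from h import *
for n in("side","top"):
    im=capture(n); cv2.imwrite(f"pics/{n}2.png",im)
a=cv2.resize(cv2.imread("pics/side2.png")[125:205,215:285],None,fx=5.5,fy=5.5,interpolation=cv2.INTER_CUBIC)
b=cv2.resize(cv2.imread("pics/top2.png")[150:220,150:220],None,fx=5.5,fy=5.5,interpolation=cv2.INTER_CUBIC)
o=np.zeros((450,780,3),np.uint8);o[:a.shape[0],:a.shape[1]]=a;o[:b.shape[0],390:390+b.shape[1]]=b
cv2.imwrite("pics/crop3.png",o)
E
```

```text
time_s: 8.2
eef_pos: [518.1, -74.4, 121.6]
ee_rot: [0.001, 0.782, 0.623, 0.0]
force: [0.2, -0.0, -0.8]
grip_width: 0.178
grip_force: 107.9
```

View pics/crop3.png

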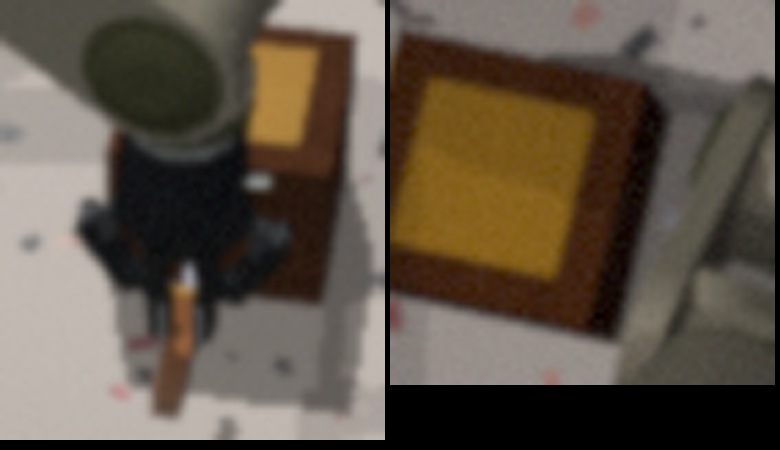

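The crop shows the right end of the slot at about (264,158) in the full side picture, which matches the prediction. The opener is held level. I insert it slowly.

```bash
python3 -m crank '[[[0.2,0,0.02,0,0,0,0],[0.2,0,0,0,0,0,0],[0.2,0,0,0,0,0,0],[0.2,0,0,0,0,0,0],[0.2,0,0,0,0,0,0],[0.2,0,0,0,0,0,0],[0.2,0,0,0,0,0,0],[0.2,0,0,0,0,0,0]]]'
python3 -m crank '[[[0.2,0,0,0,0,0,0],[0.2,0,0,0,0,0,0],[0.2,0,0,0,0,0,0],[0.2,0,0,0,0,0,0],[0.1,0,0,0,0,0,0],[0,0,0,0,0,0,0],[0,0,0,0,0,0,0],[0,0,0,0,0,0,0]]]'
```

```text
time_s: 9.1
eef_pos: [526.9, -35.5, 120.5]
ee_rot: [0.0, 0.783, 0.623, 0.0]
force: [-1.0, 0.8, -1.2]
grip_width: 0.172
grip_force: 107.9
time_s: 9.9
eef_pos: [531.8, -14.2, 120.5]
ee_rot: [-0.0, 0.783, 0.622, -0.0]
force: [0.1, -0.5, -0.6]
grip_width: 0.171
grip_force: 107.9
```

```bash
python3 -m crank '[[[0,0,-0.22,0,0,0,0],[0.02,0,-0.47,0,0,0,0],[0.07,0,-0.47,0,0,0,0],[0.12,0,-0.46,0,0,0,0],[0.16,0,-0.44,0,0,0,0],[0,0,0,0,0,0,0],[0,0,0,0,0,0,0],[0,0,0,0,0,0,0]]]' 118
python3 - <<'E'
from h import *
for n in("side","top"):
    im=capture(n); cv2.imwrite(f"pics/{n}3.png",im)
a=cv2.resize(cv2.imread("pics/side3.png")[105:205,205:285],None,fx=4.8,fy=4.8,interpolation=cv2.INTER_CUBIC)
b=cv2.resize(cv2.imread("pics/top3.png")[150:220,135:215],None,fx=4.8,fy=4.8,interpolation=cv2.INTER_CUBIC)
o=np.zeros((480,780,3),np.uint8);o[:a.shape[0],:a.shape[1]]=a;o[:b.shape[0],390:390+b.shape[1]]=b
cv2.imwrite("pics/crop4.png",o)
E
```

```text
time_s: 10.7
eef_pos: [534.0, -4.8, 171.9]
ee_rot: [-0.0, 0.783, 0.622, 0.0]
force: [-0.1, -0.2, -0.9]
grip_width: 0.165
grip_force: 119.0
```

View pics/crop4.png

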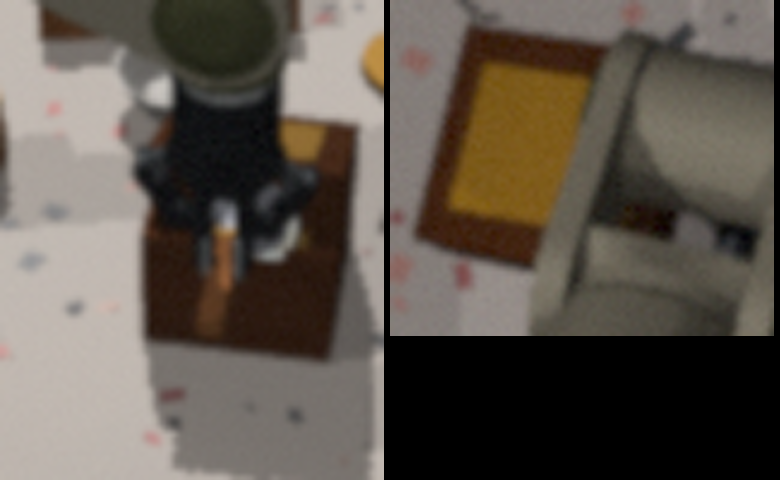

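The crop shows the cover lifted: its front edge is up and the white-filled canister shows through the gap at crop (280,240). I continue the arc.

```bash
python3 -m crank '[[[0.2,0,-0.42,0,0,0,0],[0.25,0,-0.4,0,0,0,0],[0.29,0,-0.38,0,0,0,0],[0.33,0,-0.34,0,0,0,0],[0.35,0,-0.31,0,0,0,0],[0.38,0,-0.28,0,0,0,0],[0.41,0,-0.23,0,0,0,0],[0.43,0,-0.19,0,0,0,0]]]'
python3 -m crank '[[[0.45,0,-0.15,0,0,0,0],[0.46,0,-0.1,0,0,0,0],[0.47,0,-0.05,0,0,0,0],[0.47,0,0,0,0,0,0],[0.47,0,0.03,0,0,0,0],[0.46,0,0.08,0,0,0,0],[0.3,0,0.08,0,0,0,0],[0,0,0,0,0,0,0]]]'
python3 - <<'E'
from h import *
p,r=pose();u=np.array([np.cos(np.radians(77)),np.sin(np.radians(77)),0]);t=p+115*r.apply([1,0,0])+[0,0,-15.9];print(t,(t-[567.5,140,0])@u)
for n in("side","top"):
    im=capture(n); cv2.imwrite(f"pics/{n}4.png",im)
a=cv2.resize(cv2.imread("pics/side4.png")[85:205,200:300],None,fx=3.8,fy=3.8,interpolation=cv2.INTER_CUBIC)
b=cv2.resize(cv2.imread("pics/top4.png")[140:230,115:215],None,fx=3.8,fy=3.8,interpolation=cv2.INTER_CUBIC)
o=np.zeros((480,780,3),np.uint8);o[:a.shape[0],:a.shape[1]]=a;o[:b.shape[0],390:390+b.shape[1]]=b
cv2.imwrite("pics/crop5.png",o)
E
```

```text
time_s: 11.6
eef_pos: [548.9, 60.3, 236.2]
ee_rot: [-0.0, 0.783, 0.623, -0.0]
force: [-1.7, -1.1, -2.9]
grip_width: 0.165
grip_force: 118.7
time_s: 12.4
eef_pos: [566.2, 135.5, 238.1]
ee_rot: [-0.0, 0.782, 0.623, 0.0]
force: [0.2, 0.3, -1.6]
grip_width: 0.17
grip_force: 119.0
[591.98136034 247.58435395 222.3232295 ] 110.33408174756727
```

View pics/crop5.png

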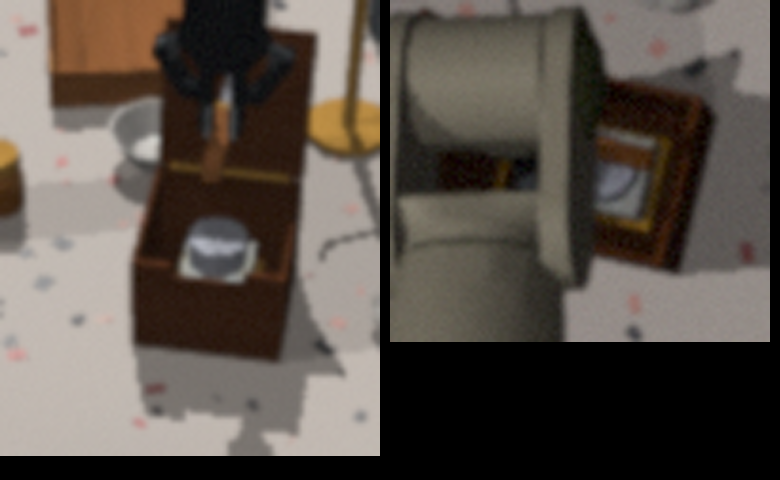

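The crop shows the cover standing past upright (about 1.88 rad from the tip position) and the canister exposed. I withdraw and lay the opener near its original spot.

```bash
python3 -m crank '[[[-0.5,0,0,0,0,0,0],[-1,0.1,0,0,0,0,0],[-1,0.1,0,0,0,0,0],[-1,0.1,0,0,0,0,0],[-1,0.1,0,0,0,0,0],[-1,0.1,0,0,0,0,0],[-1,0.1,0,0,0,0,0],[-1,0.1,0,0,0,0,0]]]' >/dev/null
python3 -m crank '[[[-1,0.1,0,0,0,0,0],[-1,0.1,0,0,0,0,0],[-1,0.1,0,0,0,0,0],[-1,0.1,0,0,0,0,0],[-1,0.1,0,0,0,0,0],[-1,0.1,0.3,0,0,0,0],[-1,0.1,0.8,0,0,0,0],[-1,0.1,1,0,0,0,0]]]'
python3 -m crank '[[[-0.7,0,1,0,0,0,0],[0,0,1,0,0,0,0],[0,0,1,0,0,0,0],[0,0,1,0,0,0,0],[0,0,1,0,0,0,0],[0,0,0.6,0,0,0,0],[0,0,0.3,0,0,0,0],[0,0,0,0,0,0,0]]]'
```

```text
time_s: 14.1
eef_pos: [514.8, -253.8, 186.5]
ee_rot: [0.001, 0.783, 0.622, 0.0]
force: [0.1, 0.6, 0.3]
grip_width: 0.168
grip_force: 119.0
time_s: 14.9
eef_pos: [510.9, -269.1, 38.1]
ee_rot: [-0.001, 0.783, 0.622, -0.0]
force: [-0.3, 0.2, -1.9]
grip_width: 0.169
grip_force: 119.0
```

```bash
python3 -m crank '[[[0,0,0.1,0,0,0,0],[0,0,0.1,0,0,0,0],[0,0,0.1,0,0,0,0],[0,0,0.1,0,0,0,0],[0,0,0.05,0,0,0,0],[0,0,0,0,0,0,0],[0,0,0,0,0,0,0],[0,0,0,0,0,0,0]]]'
```

```text
time_s: 15.7
eef_pos: [511.6, -268.7, 27.3]
ee_rot: [0.0, 0.783, 0.623, 0.0]
force: [1.5, 0.1, -1.8]
grip_width: 0.17
grip_force: 119.0
```

```bash
python3 -m crank '[[[0,0,0.05,0,0,0,0],[0,0,0.04,0,0,0,0],[0,0,0,0,0,0,0],[0,0,0,0,0,0,25],[0,0,0,0,0,0,45],[0,0,0,0,0,0,45],[0,0,0,0,0,0,45],[0,0,0,0,0,0,45]]]' 30
python3 -m crank '[[[0,0,-0.4,0,0,0,45],[0,0,-0.8,0,0,0,60],[0,0,-1,0,0,0,85],[0,0,-1,0,0,0,85],[0,0,-1,0,0,0,85],[0,0,-1,0,0,0,85],[0,0,-1,0,0,0,85],[0,0,-1,0,0,0,85]]]'
python3 - <<'E'
from h import *
for n in("side","top"):
    im=capture(n); cv2.imwrite(f"pics/{n}5.png",im)
s=cv2.imread("pics/side5.png");t=cv2.imread("pics/top5.png");f=cv2.INTER_CUBIC
o=np.zeros((600,800,3),np.uint8)
def put(q,x,y):o[y:y+q.shape[0],x:x+q.shape[1]]=q
put(cv2.resize(s[95:185,225:290],None,fx=6,fy=6,interpolation=f),0,0)
put(cv2.resize(t[150:222,120:208],None,fx=4.5,fy=4.5,interpolation=f),400,0)
put(cv2.resize(t[180:235,240:330],None,fx=4,fy=4,interpolation=f),400,340)
cv2.imwrite("pics/crop6.png",o)
E
```

```text
time_s: 16.5
eef_pos: [511.5, -268.7, 25.0]
ee_rot: [-0.0, 0.783, 0.623, 0.0]
force: [-0.9, -0.0, -0.1]
grip_width: 0.529
grip_force: 0.0
time_s: 17.3
eef_pos: [511.4, -268.6, 206.9]
ee_rot: [0.0, 0.783, 0.623, 0.0]
force: [-0.9, -0.1, -0.3]
grip_width: 0.991
grip_force: 0.0
```

View pics/crop6.png

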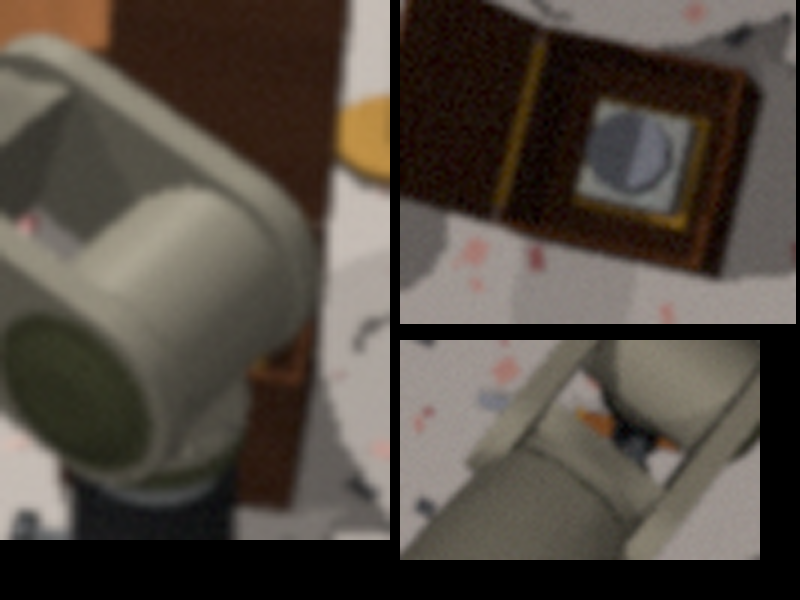

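The crop shows the box open, with the cap's round top at about (170.7,183.4) in the full top picture. The opener is partly hidden by the wrist, and I'll check it next. I'll measure the cap from the top view now and the earlier side4 picture.

Run:
```python
from h import *
T=cv2.imread("pics/top5.png");S=cv2.imread("pics/side4.png")
for p in((172,170),(170,178)): pass
def grey(I,roi):
    x0,y0,x1,y1=roi;h=cv2.cvtColor(I[y0:y1,x0:x1],cv2.COLOR_BGR2HSV);return h
h=grey(T,(158,170,190,200));m=cv2.inRange(h,(95,25,60),(135,255,255))
_,l,s,c=cv2.connectedComponentsWithStats(m);i=1+s[1:,4].argmax();p=np.argwhere(l==i)[:,::-1]+[158,170]
(cx,cy),rad=cv2.minEnclosingCircle(p.astype(np.float32));ct=np.array([cx,cy]);print("top",s[i],p.mean(0),ct,rad,rad*1397/428.9)
print(onz("top",ct,92),onz("top",p.mean(0),92))
cs=(200+217/3.8-.4,85+232/3.8-.4)
print("side guess",cs,tri(cs,ct),tri(cs,p.mean(0)))
for X in([567.5,140,92],[566.5,140.6,92]):print(proj("top",X),proj("side",X))
z=cv2.resize(S[130:165,240:275],None,fx=10,fy=10,interpolation=cv2.INTER_CUBIC)
w=cv2.resize(T[165:205,150:195],None,fx=9,fy=9,interpolation=cv2.INTER_CUBIC)
o=np.zeros((400,780,3),np.uint8);o[:350,:350]=z;o[:360,370:370+405]=w;cv2.imwrite("pics/crop7.png",o)
```

```text
top [ 6 11  6  9 18] [166.44444444 185.66666667] [167.5 185. ] 4.031229019165039 13.130396222367825
[559.79317677 147.54455261  92.        ] [557.61141759 150.96389834  92.        ]
side guess (256.70526315789476, 145.65263157894736) (array([563.6230666 , 148.38467565,  88.65173958]), [3.3, 3.3]) (array([563.00285099, 152.62993413,  84.83241921]), [4.4, 4.4])
[169.84297168 182.65764918] [257.04681515 146.53852992]
[169.65467695 182.96052593] [256.76932892 146.44286198]
```

View pics/crop7.png

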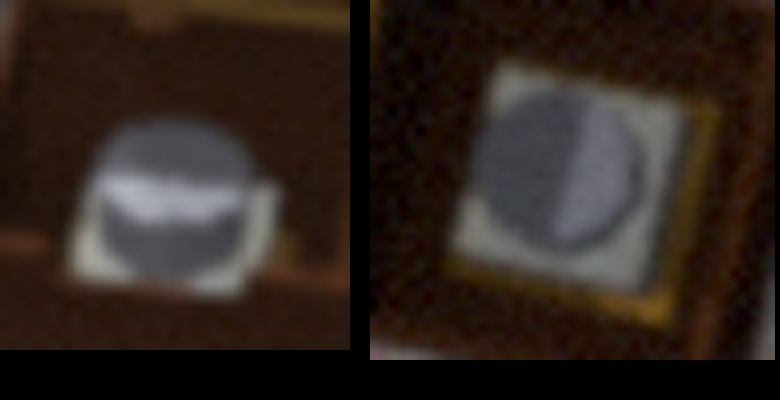

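The enlarged crop shows the cap top centred at about (170.3,183.3) in top and (257.2,146.7) in side. This fits (567,139.5) at z of about 92. I move over it.

```bash
python3 -m crank '[[[1,-0.1,0,0,0,0,85],[1,-0.1,0,0,0,0,85],[1,-0.1,0,0,0,0,85],[1,-0.1,0,0,0,0,85],[1,-0.1,0,0,0,0,85],[1,-0.1,0,0,0,0,85],[1,-0.1,0,0,0,0,85],[1,-0.1,0,0,0,0,85]]]' 40 >/dev/null
python3 -m crank '[[[1,-0.1,0,0,0,0,85],[1,-0.1,0,0,0,0,85],[1,-0.1,0,0,0,0,85],[1,-0.1,0,0,0,0,85],[1,-0.1,0,0,0,0,85],[1,-0.1,0,0,0,0,85],[1,-0.1,0,0,0,0,85],[0.8,0,0,0,0,0,85]]]' >/dev/null
python3 -m crank '[[[0.5,0,0,0,0,0,85],[0,0,0.5,0,0,0,85],[0,0,0.5,0,0,0,85],[0,0,0.5,0,0,0,85],[0,0,0,0,0,0,85],[0,0,0,0,0,0,85],[0,0,0,0,0,0,85],[0,0,0,0,0,0,85]]]'
python3 - <<'E'
from h import *
x=np.array([np.cos(np.radians(77)),np.sin(np.radians(77)),0]);z=np.array([0,0,-1.])
print("cap",tri((257.2,146.7),(170.3,183.2)));print(shift((567,139.5,85.5),R.from_matrix(np.c_[x,np.cross(z,x),z])))
a=capture("side");cv2.imwrite("pics/side6.png",a)
h=cv2.cvtColor(a[190:290,220:290],cv2.COLOR_BGR2HSV);_,l,s,c=cv2.connectedComponentsWithStats(cv2.inRange(h,(5,62,60),(20,255,255)))
i=1+s[1:,4].argmax();p=np.argwhere(l==i)[:,::-1]+[220,190];print("handle centroid",p.mean(0),s[i],cv2.minAreaRect(p.astype(np.float32)),"expected",proj("side",[511.5-17.5*.225,-268.7-17.5*.974,10]))
E
```

```text
time_s: 19.8
eef_pos: [566.9, 136.6, 168.0]
ee_rot: [0.0, 0.783, 0.622, 0.0]
force: [-0.7, 0.6, -0.4]
grip_width: 0.996
grip_force: 0.0
cap (array([566.80961881, 138.47233265,  92.30848178]), [1.2, 1.2])
(array([ 0.11, -0.02,  3.3 ]), array([ 0.01, -0.  , -0.  ]))
handle centroid [247.92792793 253.54054054] [ 24  50   9  26 111] ((247.7909393310547, 252.39364624023438), (5.241362571716309, 25.76179313659668), 8.530765533447266) expected [248.23914207 252.63806043]
```

```bash
python3 -m crank '[[[0.09,-0.02,0.6,0,0,0,85],[0,0,0.6,0,0,0,85],[0,0,0.6,0,0,0,85],[0,0,0.6,0,0,0,85],[0,0,0.5,0,0,0,85],[0,0,0.28,0,0,0,85],[0,0,0.1,0,0,0,85],[0,0,0,0,0,0,85]]]' 60
python3 -m crank '[[[0,0,0,0,0,0,75],[0,0,0,0,0,0,65],[0,0,0,0,0,0,60],[0,0,0,0,0,0,50],[0,0,0,0,0,0,40],[0,0,0,0,0,0,40],[0,0,0,0,0,0,40],[0,0,0,0,0,0,40]]]' 60
python3 -c "
from rig import *;s=sense();print(s['wrist_torque'])"
```

```text
time_s: 20.65
eef_pos: [566.8, 139.1, 85.6]
ee_rot: [0.0, 0.783, 0.623, 0.0]
force: [0.9, 0.1, -0.6]
grip_width: 0.996
grip_force: 0.0
time_s: 21.45
eef_pos: [567.2, 139.0, 86.6]
ee_rot: [0.001, 0.783, 0.623, 0.001]
force: [-0.9, -0.1, 6.3]
grip_width: 0.665
grip_force: 62.7
[-0.1175407   0.11027045 -0.05312919]
```

```bash
W="python3 -c \"from rig import *;s=sense();print(s['wrist_torque'].round(3),s['force'].round(1),s['eef_pos'].round(1))\""
python3 -m crank '[[[0,0,0,0,0,-0.5,40],[0,0,0,0,0,-0.5,40],[0,0,0,0,0,-0.5,40],[0,0,0,0,0,-0.5,40],[0,0,0,0,0,-0.5,40],[0,0,0,0,0,-0.5,40],[0,0,0,0,0,0,40],[0,0,0,0,0,0,40]]]'; eval $W
python3 -m crank '[[[0,0,0,0,0,-0.5,40],[0,0,0,0,0,-0.5,40],[0,0,0,0,0,-0.5,40],[0,0,0,0,0,-0.5,40],[0,0,0,0,0,-0.5,40],[0,0,0,0,0,-0.5,40],[0,0,0,0,0,0,40],[0,0,0,0,0,0,40]]]'; eval $W
```

```text
time_s: 22.25
eef_pos: [567.4, 139.1, 86.6]
ee_rot: [0.001, 0.636, 0.772, 0.001]
force: [0.6, -0.3, 5.5]
grip_width: 0.669
grip_force: 62.6
[ 0.032 -0.136  0.139] [ 0.6 -0.3  5.5] [567.4 139.1  86.6]
time_s: 23.05
eef_pos: [567.5, 139.1, 86.7]
ee_rot: [0.001, 0.462, 0.887, 0.001]
force: [1.0, 0.2, 5.5]
grip_width: 0.669
grip_force: 62.6
[ 0.036 -0.059  0.171] [1.  0.2 5.5] [567.5 139.1  86.7]
```

```bash
W="python3 -c \"from rig import *;s=sense();print(s['wrist_torque'].round(3),s['force'].round(1),s['eef_pos'].round(1))\""
python3 -m crank '[[[0,0,0,0,0,-0.5,40],[0,0,0,0,0,-0.5,40],[0,0,0,0,0,0,40],[0,0,0,0,0,0,40],[0,0,0,0,0,0,40],[0,0,0,0,0,0,40],[0,0,0,0,0,0,40],[0,0,0,0,0,0,40]]]' >/dev/null; eval $W
python3 -m crank '[[[0,0,0,0,0,-0.5,40],[0,0,0,0,0,-0.5,40],[0,0,0,0,0,0,40],[0,0,0,0,0,0,40],[0,0,0,0,0,0,40],[0,0,0,0,0,0,40],[0,0,0,0,0,0,40],[0,0,0,0,0,0,40]]]' >/dev/null; eval $W
```

```text
[ 0.108 -0.016  0.087] [-0.1 -0.2  7.1] [567.5 139.1  86.8]
[ 0.107 -0.005  0.033] [-0.2 -0.5  7.9] [567.7 139.2  87.1]
```

```bash
W="python3 -c \"from rig import *;s=sense();print(s['wrist_torque'].round(3),s['force'].round(1),s['eef_pos'].round(1))\""
python3 -m crank '[[[0,0,0,0,0,-0.5,40],[0,0,0,0,0,-0.5,40],[0,0,0,0,0,0,40],[0,0,0,0,0,0,40],[0,0,0,0,0,0,40],[0,0,0,0,0,0,40],[0,0,0,0,0,0,40],[0,0,0,0,0,0,40]]]' >/dev/null; eval $W
python3 -m crank '[[[0,0,0,0,0,-0.5,40],[0,0,0,0,0,0,40],[0,0,0,0,0,0,40],[0,0,0,0,0,0,40],[0,0,0,0,0,0,40],[0,0,0,0,0,0,40],[0,0,0,0,0,0,40],[0,0,0,0,0,0,40]]]' >/dev/null; eval $W
```

```text
[ 0.044 -0.027  0.055] [0.3 0.6 8.4] [567.8 139.2  87.2]
[ 0.07  -0.011  0.009] [-0.6 -0.4  9.6] [567.8 139.2  87.2]
```

```bash
W="python3 -c \"from rig import *;s=sense();print(s['wrist_torque'].round(3),s['force'].round(1),s['eef_pos'].round(1))\""
python3 -m crank '[[[0,0,0,0,0,-0.5,40],[0,0,0,0,0,-0.2,40],[0,0,0,0,0,0,40],[0,0,0,0,0,0,40],[0,0,0,0,0,0,40],[0,0,0,0,0,0,40],[0,0,0,0,0,0,40],[0,0,0,0,0,0,40]]]' >/dev/null; eval $W
python3 -m crank '[[[0,0,-0.04,0,0,0,40],[0,0,-0.04,0,0,0,40],[0,0,0,0,0,0,40],[0,0,0,0,0,0,40],[0,0,0,0,0,0,40],[0,0,0,0,0,0,40],[0,0,0,0,0,0,40],[0,0,0,0,0,0,40]]]' >/dev/null; eval $W
```

```text
[ 0.088 -0.019  0.021] [-1.   0.3  8.9] [567.8 139.2  87.2]
[ 0.16  -0.492 -0.026] [ 2.9 -0.2  6.1] [567.2 139.1  88. ]
```

```bash
W="python3 -c \"from rig import *;s=sense();print(s['wrist_torque'].round(3),s['force'].round(1),s['eef_pos'].round(1))\""
eval $W
python3 -m crank '[[[0,0,-0.04,0,0,0,40],[0,0,-0.04,0,0,0,40],[0,0,0,0,0,0,40],[0,0,0,0,0,0,40],[0,0,0,0,0,0,40],[0,0,0,0,0,0,40],[0,0,0,0,0,0,40],[0,0,0,0,0,0,40]]]' >/dev/null; eval $W
```

```text
[ 0.16  -0.492 -0.026] [ 2.9 -0.2  6.1] [567.2 139.1  88. ]
[ 0.031  0.08  -0.006] [-0.9 -1.1  1.3] [566.4 139.1  89.3]
```

```bash
W="python3 -c \"from rig import *;s=sense();print(s['wrist_torque'].round(3),s['force'].round(1),s['eef_pos'].round(1))\""
python3 -m crank '[[[0,0,-0.04,0,0,0,40],[0,0,-0.04,0,0,0,40],[0,0,0,0,0,0,40],[0,0,0,0,0,0,40],[0,0,0,0,0,0,40],[0,0,0,0,0,0,40],[0,0,0,0,0,0,40],[0,0,0,0,0,0,40]]]' >/dev/null; eval $W;eval $W
```

```text
[-0.022 -0.011 -0.006] [ 0.1  0.5 -0.6] [566.7 139.1  91.5]
[-0.022 -0.011 -0.006] [ 0.1  0.5 -0.6] [566.7 139.1  91.5]
```

The load is now about the cap's own weight, so the thread has let go. I lift it straight up.

```bash
python3 -m crank '[[[0,0,-0.1,0,0,0,40],[0,0,-0.1,0,0,0,40],[0,0,-0.1,0,0,0,40],[0,0,-0.1,0,0,0,40],[0,0,-0.1,0,0,0,40],[0,0,-0.1,0,0,0,40],[0,0,0,0,0,0,40],[0,0,0,0,0,0,40]]]'
python3 -m crank '[[[0,0,-0.2,0,0,0,40],[0,0,-0.2,0,0,0,40],[0,0,-0.3,0,0,0,40],[0,0,-0.3,0,0,0,40],[0,0,-0.2,0,0,0,40],[0,0,0,0,0,0,40],[0,0,0,0,0,0,40],[0,0,0,0,0,0,40]]]'
python3 - <<'E'
from h import *
p,r=pose();print(r.as_matrix()[:,2])
s=capture("side");t=capture("top");cv2.imwrite("pics/side7.png",s);cv2.imwrite("pics/top7.png",t);f=cv2.INTER_CUBIC
o=np.zeros((600,800,3),np.uint8)
a=cv2.resize(s[80:280,190:325],None,fx=3,fy=3,interpolation=f);o[:600,:a.shape[1]]=a
b=cv2.resize(t[95:235,100:340],None,fx=1.6,fy=1.6,interpolation=f);o[:b.shape[0],410:410+b.shape[1]]=b
c=cv2.resize(s[110:180,225:290],None,fx=5,fy=5,interpolation=f);o[240:590,410:410+c.shape[1]]=c
cv2.imwrite("pics/crop8.png",o)
E
```

```text
time_s: 30.25
eef_pos: [566.6, 139.1, 106.5]
ee_rot: [0.0, 0.186, 0.983, 0.0]
force: [-0.7, 0.6, -1.2]
grip_width: 0.664
grip_force: 63.8
time_s: 31.05
eef_pos: [566.5, 139.1, 136.2]
ee_rot: [-0.0, 0.186, 0.983, -0.0]
force: [-0.4, 0.4, -1.9]
grip_width: 0.664
grip_force: 63.8
[-6.48896835e-04 -2.60999909e-05 -9.99999789e-01]
```

View pics/crop8.png

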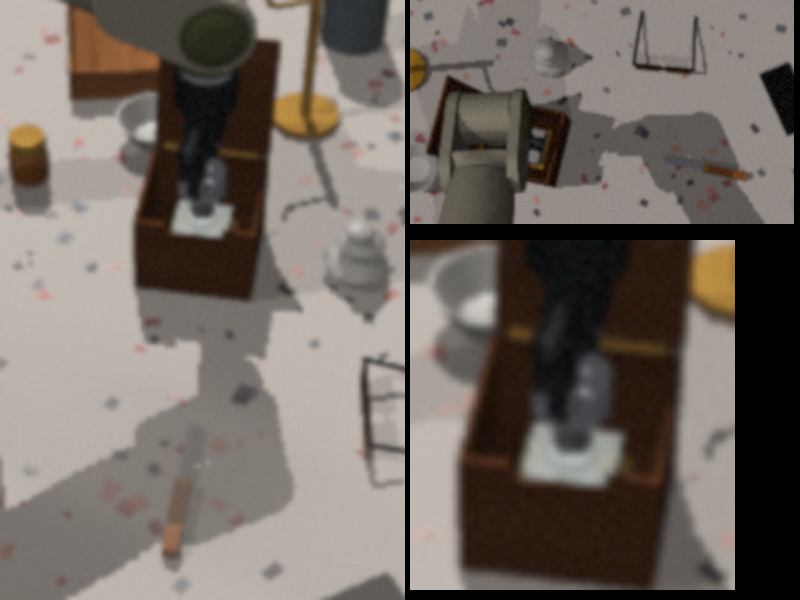

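Run:
```python
from h import *
p,r=pose();c=p.copy();t=np.linspace(0,2*np.pi,73)
for k,z in(("top",p[2]+6.5),("bottom",p[2]-23.5)):
    q=np.array([proj("side",[c[0]+29*np.cos(a),c[1]+29*np.sin(a),z]) for a in t]);print(k,z,q.min(0).round(1),q.max(0).round(1))
Y=r.apply([0,1,0]);print("closing axis",Y)
for s in(1,-1):print("fingertip",proj("side",p+s*38*Y+[0,0,-19]),proj("side",p+s*38*Y+[0,0,40]))
S=cv2.imread("pics/side7.png");h=cv2.cvtColor(S,cv2.COLOR_BGR2HSV)
for y in range(128,154,2): print(y,h[y,246:272,2].tolist())
```

```text
top 142.69111688907307 [249.2 131.2] [265.  141.3]
bottom 112.69111688907307 [249.1 137.5] [264.7 147.6]
closing axis [ 3.64823917e-01  9.31076502e-01 -2.39295728e-04]
fingertip [259.89831618 135.33390668] [260.35198787 122.81261986]
fingertip [253.93920932 147.94864514] [254.24545516 135.38157263]
128 [93, 87, 81, 58, 37, 31, 44, 41, 37, 29, 16, 16, 15, 16, 20, 24, 35, 46, 46, 45, 47, 45, 45, 43, 44, 43]
130 [50, 54, 52, 35, 28, 38, 47, 44, 30, 26, 23, 20, 17, 21, 20, 19, 41, 61, 75, 76, 73, 74, 71, 66, 65, 64]
132 [41, 40, 35, 25, 19, 29, 35, 32, 26, 19, 13, 20, 22, 29, 40, 45, 44, 48, 50, 52, 54, 54, 57, 57, 60, 66]
134 [40, 41, 35, 30, 16, 23, 22, 23, 16, 19, 13, 23, 42, 68, 79, 79, 75, 66, 56, 41, 39, 37, 38, 37, 39, 34]
136 [40, 39, 39, 30, 19, 21, 17, 24, 21, 19, 18, 27, 55, 92, 108, 91, 81, 77, 68, 51, 42, 38, 37, 37, 39, 37]
138 [40, 40, 39, 34, 21, 20, 23, 25, 19, 21, 24, 33, 57, 80, 83, 80, 79, 78, 67, 49, 43, 39, 40, 41, 38, 40]
140 [42, 40, 46, 45, 45, 43, 33, 25, 22, 24, 35, 61, 91, 121, 120, 96, 79, 72, 60, 50, 42, 39, 38, 41, 39, 39]
142 [39, 40, 44, 55, 68, 66, 51, 27, 20, 23, 44, 62, 66, 74, 79, 79, 72, 66, 59, 45, 43, 41, 41, 42, 40, 42]
144 [40, 40, 44, 55, 70, 69, 53, 30, 27, 28, 47, 62, 68, 73, 73, 71, 70, 64, 55, 46, 43, 40, 41, 38, 39, 37]
146 [38, 38, 46, 68, 97, 103, 95, 76, 58, 50, 57, 70, 74, 74, 77, 78, 65, 56, 48, 45, 43, 42, 41, 41, 41, 41]
148 [36, 39, 67, 111, 150, 159, 149, 120, 83, 66, 63, 62, 61, 63, 76, 103, 120, 115, 109, 104, 89, 68, 50, 36, 39, 37]
150 [38, 53, 100, 149, 163, 165, 158, 135, 91, 64, 61, 53, 52, 55, 79, 120, 154, 159, 157, 154, 135, 87, 53, 42, 41, 40]
152 [41, 77, 128, 162, 171, 167, 168, 170, 152, 128, 119, 118, 117, 122, 140, 154, 157, 160, 161, 157, 134, 82, 51, 43, 42, 43]
```

The visible cap spans columns 249–265 and rows 132–147, which matches a level cap 37 mm above the neck. Its reading also fits free-hanging weight. I hand in.

```bash
python3 -c "
from rig import *
print(finish_job())"
```

```text
the job is handed in; nothing more can be done
None
```

The job is handed in at about 31 s of robot time: the cover stands past upright, the opener lies flat clear of the box, and the unscrewed cap is held level about 37 mm above the canister's neck.

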